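# Swing the bat onto its pin and set the bowl for trimming

### The arm

A 6-joint arm with a two-finger parallel gripper is mounted at the origin on the work surface. World frame = base frame: x ahead of the robot, y to its left, z up, the work surface at z = 0. Lengths are in m, angles in rad, forces in N, time in s.
With the tool pointing down it reaches from about 0.3 to 0.875 m from the base axis. Payload 6.4 kg.
Tool frame: the origin (TCP) lies at the very end of the fingers, on their centre line; the grasp point (between the pads) lies 19 mm behind it; z points along the fingers, y is the direction in which the jaws open and shut (so a half turn about z gives the same grasp; the last joint's range is limited). The gripper opens to 85 mm and grips with 20 to 120 N. Pads are 22 mm wide; open, the fingers measure 114 mm over their backs; the gripper's body (76 mm by 85 mm) begins 54 mm behind the grasp point. The pads swing forward as they close: fully open they stand 13 mm farther back than shut.
Start: joints at [-0.206, 0.181, 1.607, -0, 1.354, -0.206], TCP at [0.575, 0, 0.231] pointing down, gripper open.
Joint ranges: [-2.99, 2.99], [-0.89, 2.07], [0.3, 2.58], [-1.14, 4.28], [0, 2.63], [-3.12, 3.12]. Speed limits (rad/s): [2.57, 2.57, 3.01, 3.14, 3.14, 3.14].

### API

Orientations are given as [roll, pitch, yaw] about the fixed x, y, z axes, in that order (R = Rz(yaw) Ry(pitch) Rx(roll)).
In Python, from workcell import manip gives the robot as it stands.
- The arm moves only by the shell command python3 -m creep 'ROWS' [FORCE]. ROWS is a JSON object of lists of equal length, an entry for each row: "hand": the opening, from 0 (shut) to 1 (fully open); "travel": the shift along the tool's x, y, z in mm, a list of three; "twist": the turn about the tool's z in rad. A call has 1 to 12 rows; each row is the pose to reach, as a shift and turn from the pose commanded when the call began, along the tool's axes at that moment; what a row does not reach only later rows make up. A row lasts 1/8 s, in which the tool goes at most 62.5 mm and 10.7 degrees, less where a joint would pass 70% of its speed; a pose out of reach is approached as far as the arm can. A call with a gripper value outside its range is refused whole. The fingers move at their own pace and stop on an object; FORCE is the grip in N (left out, the last holds). Time passes only in rows, so rows that repeat a pose let the fingers close. It gives the time, the measured TCP pose, the force and the opening at its end, in the units of the state.
- manip.sense(): the state, without advancing time (a new reading comes with each control period).
- manip.capture(name): name is "scene" or "side" or "wrist"; returns (picture, depth): 480x640x3 uint8, red, green, blue; 480x640 float32, m along the optical axis (not along the pixel's ray), 0 where there is no reading.
- manip.camera_info(name): a dict with "fx", "fy", "cx", "cy" (pixels), "pose" (4x4, takes a point from camera to world coordinates). Camera axes: x right, y up, looking along -z (the intrinsics and any distortion apply to the point x, -y, -z); pixel columns grow to the right and rows downward; lengths in m; the calibration is good to about 2 mm. The wrist camera is an equidistant fisheye: a pixel r from the principal point sees the ray r / f radians off the axis. A picture is of the moment at which its call begins: read the wrist's pose just before it. camera_info takes no time and is no camera call; for the wrist camera it gives the pose at the moment of the call.
- manip.close_job(): hands the job in, once; it reports no verdict.
The state is a dict: "time_s": time; "joint_positions": joint angles; "qd": joint speeds; "joint_efforts": joint torques, N m; "position": TCP position; "tcp_rot": TCP orientation; "ft_force": force on the tool from outside, world axes, zero at the start; "moment": the same for the moment, N m; "width": finger opening in m.
Only numpy, scipy, OpenCV 4.12 (cv2) and the standard library are available. Lean on these libraries where they do the work, as an engineer would, in place of code of your own. Each camera call takes 0.05 s, during which the arm holds its last target.

### The job

Get the trimming stand ready: the flat plywood bat hangs on the stand's brass pivot pin but has swung askew and rides up on the hidden locating pin. Push it gently near its free corner so that it swings round on the pivot pin, roughly square with the stand, until its other hole drops over the locating pin by feel and the bat lies fully flat; do not lift it off the pivot or push hard once the pin has caught. Then set the upside-down clay bowl gently, still upside down, centred in the dark circle on the bat, and leave everything else where it stands.

Things in the scene. Friction and masses are not known exactly. Their poses are not given: they have to be found in the camera images.
- stand: Fixed low aluminium block 200 (its x) by 176 (its y) by 40 mm high. Origin: centre of its underside; z up. Brass pivot pin on top at x = -75 mm. A steel locating pin, 9 mm thick, 6 mm high, chamfered, stands on top at x = +75 mm; set by hand, its y is anywhere from -15 to +15 mm and not measured; the bat hides it.
- pivot (a point): Foot of the brass pivot pin (10 mm thick, 12 mm high), on the stand's top, 40 mm above the table.
- bat: Loose plywood bat, 210 (x) by 180 (y) by 14 mm, 0.36 to 0.56 kg, on the stand. Origin: centre of its pivot hole (11.5 mm wide), underside; it reaches x = -30 to +180, y = -90 to +90 mm; z up. At the start its x is 0.25 to 0.40 rad anticlockwise (from above) of the stand's x. A few newtons on its side y = +90 mm, near x = 150 mm, swing it back clockwise about the pivot.
- far_hole (a point): Centre of the bat's second hole (14 mm wide), underside, at x = 150 mm, y = 0 of the bat. 46 mm above the table while it rides on the locating pin's tip, 40 mm when seated. On meeting the pin it catches, the push stiffens and the bat drops; the pushing finger's friction may hold it up until it backs off.
- ring (a point): Centre of the dark painted circle (128 mm across) on the bat's top face, at x = 75 mm, y = 0, z = 14 mm of the bat.
- bowl: Beige clay bowl standing upside down on the table, 84 mm high, about 0.32 kg. Origin: centre of its rim circle, where it rests; z up towards the foot. Rim 120 mm across; the foot is an upright cylinder 48 mm across from 58 to 84 mm above the rim, made to be gripped.
- jar: Bystander: blue glaze jar with white cap, 72 mm across, 85 mm high, origin under its centre.
- upright_bowl: Bystander: pale bowl standing right way up, 124 mm across, 60 mm high, origin under its centre.
- cup: Bystander: terracotta cup, 72 mm across, 80 mm high, origin under its centre.
- rib: Bystander: flat wooden rib 100 by 55 by 8 mm, origin under its centre.
- brush: Bystander: brush lying on the table, along its x.
- sanding_block: Bystander: cork block 90 by 50 by 30 mm, origin under its centre.
There are look-alikes about, which are no part of the job. Leave any pink look-alike of the bowl alone.

How it is judged:
On the way, in this order (a step that is already met when the one before it is completed fails the run):
1. the bat has dropped over the locating pin and lies flat, with the bowl not yet on it (z of far_hole in the frame of stand below 0.0425 m and angle between bat's own z axis and vertical below 0.015 rad and angle between the x axis of bat and the x axis of stand, either way round below 0.15 rad and horizontal distance between bat and pivot below 0.004 m and horizontal distance between bowl and ring above 0.08 m), for 0.3 s.
2. the bowl stands upside down in the circle on the seated bat (z of far_hole in the frame of stand below 0.0425 m and angle between bat's own z axis and vertical below 0.015 rad and angle between the x axis of bat and the x axis of stand, either way round below 0.15 rad and horizontal distance between bat and pivot below 0.004 m and horizontal distance between bowl and ring below 0.012 m and z of bowl in the frame of bat between 0.011 and 0.0165 m and angle between bowl's own z axis and vertical below 0.04 rad and linear speed of each of bowl, bat below 0.01 m/s), for 0.2 s.
At the end, for the whole second after the job is handed in: The bat lies flat on the stand (far hole within 2.5 mm of the stand's top, tilt under 0.015 rad) with both holes over their pins (within 0.15 rad of square, pivot hole within 4 mm of the pivot), and the bowl stands upside down on it, at rest, within 12 mm of the circle's centre (all of step 2); the robot touches nothing.
It fails at once if the robot presses on the bat with more than 20 N (contact force between any of the fingers, the arm and bat above 20 N).
It fails at once if the bat is lifted or pushed off the pivot pin (horizontal distance between bat and pivot above 0.008 m or z of bat in the frame of pivot above 0.011 m).
It fails at once if the bowl is dropped or pressed on the bat with more than 40 N (contact force between bowl and bat above 40 N).
It fails at once if the bowl is tipped over (angle between bowl's own z axis and vertical above 0.5 rad).
It fails at once if a bystander is moved by more than 25 mm (distance of any of jar, upright_bowl, cup, rib, brush, sanding_block from where it was at the start of the episode above 0.025 m).
It also fails if it takes over 59 s, if anything falls off the work surface, if the arm or the gripper's body presses on something with over 40 N, if the wrist force passes 120 N, or if a joint passes its speed limit or range.

## Working session

There is one attempt and no reset: what is moved stays moved. The work goes in short steps, Python scripts to look and compute and a shell command to move; the robot and the scene stay as the last step left them, time stands still between calls to the robot, and variables do not carry over. Pictures are saved under pics/ and viewed, and the job is handed in when it is done.

```bash
ls; mkdir -p pics; python3 - <<'E'
from workcell import manip
import cv2,numpy as np
print(manip.sense())
for n in ["scene","side","wrist"]:
    i=manip.camera_info(n); print(n,i)
    p,d=manip.capture(n); cv2.imwrite(f"pics/{n}0.png",p[:,:,::-1]); np.savez(f"{n}0.npz",p=p,d=d,pose=i["pose"],k=[i[k] for k in("fx","fy","cx","cy")])
E
```

```text
pics
{'time_s': 0.0, 'joint_positions': array([-2.06335983e-01,  1.81529496e-01,  1.60802019e+00, -3.19888625e-05,
        1.35381002e+00, -2.06300820e-01]), 'qd': array([-0.00084124, -0.00032897,  0.00023894,  0.00273931,  0.00113107,
       -0.00051831]), 'joint_efforts': array([ 3.41415571e-04, -4.44869328e+01, -3.51340663e+01, -2.51131587e-04,
        9.11703974e-03,  3.43231875e-05]), 'position': array([5.74437045e-01, 1.04472339e-04, 2.30384764e-01]), 'tcp_rot': array([-3.13985667e+00, -3.31400771e-04,  1.57076779e+00]), 'ft_force': array([ 0.12797973, -0.34972581,  0.45829531]), 'moment': array([-0.00854343,  0.05456999, -0.03568114]), 'width': 0.08534097280293741}
scene {'fx': 521.2168929936687, 'fy': 521.2168929936687, 'cx': 316.1800242576795, 'cy': 232.61021549669223, 'pose': array([[ 6.78023487e-01, -5.57825461e-01,  4.78659488e-01,
         1.12662599e+00],
       [ 7.35040036e-01,  5.15036916e-01, -4.40968390e-01,
        -5.66895901e-01],
       [-5.43910830e-04,  6.50820813e-01,  7.59231173e-01,
         1.11677173e+00],
       [ 0.00000000e+00,  0.00000000e+00,  0.000
[... 160 characters left out ...]
([[ 0.92444784,  0.25044412, -0.28753076,  0.06365293],
       [-0.38096345,  0.63870284, -0.66852489, -0.91519953],
       [ 0.01621859,  0.7275551 ,  0.68585752,  1.03594797],
       [ 0.        ,  0.        ,  0.        ,  1.        ]])}
wrist {'fx': 371.64829954431775, 'fy': 371.64829954431775, 'cx': 317.3008411997535, 'cy': 235.08084583610272, 'pose': array([[ 9.99998905e-01, -9.80387484e-04,  1.10825982e-03,
         5.73562724e-01],
       [ 6.18559508e-04,  9.57391792e-01,  2.88791575e-01,
         7.34093614e-02],
       [-1.34416650e-03, -2.88790574e-01,  9.57391350e-01,
         3.73723331e-01],
       [ 0.00000000e+00,  0.00000000e+00,  0.00000000e+00,
         1.00000000e+00]])}
```

View pics/scene0.png

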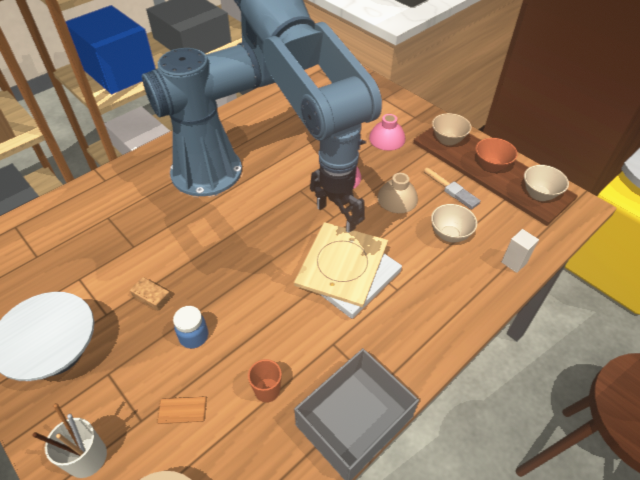

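View pics/side0.png

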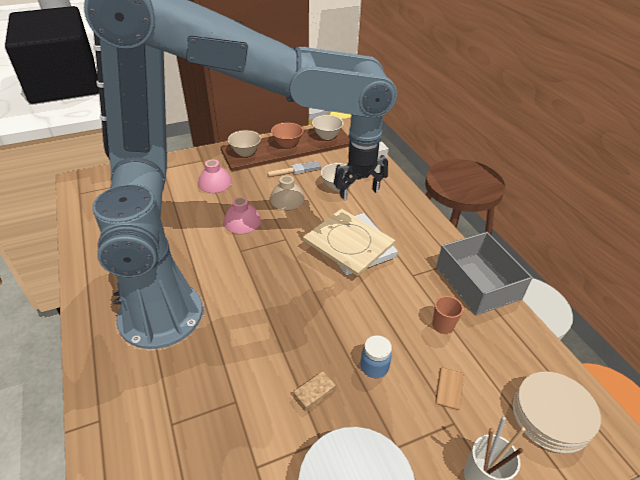

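View pics/wrist0.png

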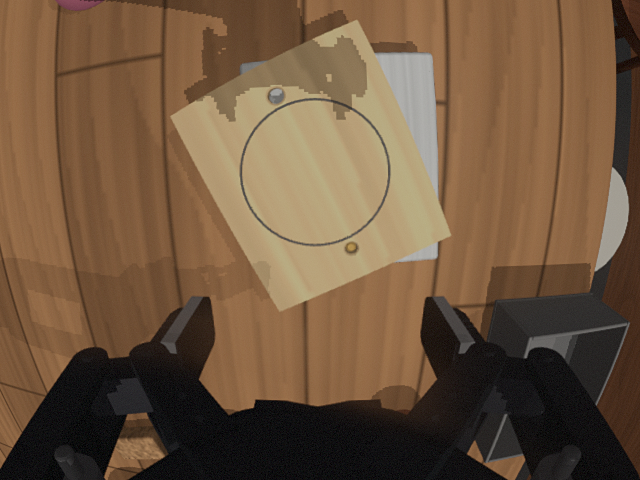

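The wrist view shows the bat, with its pivot pin at (351,247) and its far hole at (276,95). The dark ring is centred near (315,172) and the free corner on the bat's +y side is at (171,117). Stand x points along about world +y.

Things that could be taken for the bowl, in the scene view:
- Beige upside-down bowl at (398,193), which fits the description.
- Pink look-alikes at (388,132) and (352,175).
- Pale upright bowl at (453,225).
- Tray bowls at (451,130), (496,155) and (545,183).

I choose (398,193) and will check it in a close crop.

```bash
cat > h.py <<'E'
import numpy as np,cv2
def load(n):
    z=np.load(n+".npz"); return z["p"],z["d"],z["pose"],z["k"]
def ray(px,pose,k,fish=False):
    px=np.atleast_2d(np.array(px,float)); x=(px[:,0]-k[2])/k[0]; y=(px[:,1]-k[3])/k[1]
    if fish:
        r=np.hypot(x,y); s=np.where(r>1e-9,np.sin(r)/np.maximum(r,1e-9),1); v=np.c_[x*s,-y*s,-np.cos(r)]
    else: v=np.c_[x,-y,-np.ones_like(x)]
    return v@pose[:3,:3].T
def plane(px,pose,k,z,fish=False):
    v=ray(px,pose,k,fish); o=pose[:3,3]; z=np.broadcast_to(z,len(v)); t=(z-o[2])/v[:,2]; return o+v*t[:,None]
def pts(d,pose,k,mask):
    v,u=np.nonzero(mask&(d>0)); r=ray(np.c_[u,v],pose,k); return pose[:3,3]+r*d[v,u][:,None]
E
python3 - <<'E'
from h import *
p,d,po,k=load("wrist0")
px=[(351,247),(276,95),(171,117),(280,310),(450,235),(357,20)]
print(plane(px,po,k,[.052,.060,.0605,.054,.054,.0605],True).round(4))
st=[(437,258),(432,55),(241,64),(400,262)]
print(plane(st,po,k,.04,True).round(4))
# bowl
for n,c in(("scene0",(398,193)),("side0",(287,192))):
    p,d,po,k=load(n)
    cr=p[c[1]-40:c[1]+40,c[0]-50:c[0]+50]
    cv2.imwrite(f"pics/crop_{n}.png",cv2.resize(cr,None,fx=6,fy=6,interpolation=cv2.INTER_CUBIC)[:,:,::-1])
    m=np.zeros(d.shape,bool); m[c[1]-35:c[1]+35,c[0]-40:c[0]+40]=1
    P=pts(d,po,k,m); 
    t=P[(P[:,2]>.078)&(P[:,2]<.1)]; print(n,len(t),t.min(0),t.max(0),t.mean(0))
    t=P[(P[:,2]>.01)&(P[:,2]<.095)]; print(t.min(0),t.max(0))
E
```

```text
[[ 0.6041 -0.035   0.052 ]
 [ 0.5388  0.1003  0.06  ]
 [ 0.4454  0.0865  0.0605]
 [ 0.5369 -0.0993  0.054 ]
 [ 0.6977 -0.0228  0.054 ]
 [ 0.6062  0.1661  0.0605]]
[[ 0.6919 -0.0509  0.04  ]
 [ 0.6771  0.1435  0.04  ]
 [ 0.5051  0.1319  0.04  ]
 [ 0.654  -0.0546  0.04  ]]
scene0 177 [0.46504921 0.32615582 0.07802201] [0.51412601 0.37635038 0.09007954] [0.49058279 0.34841258 0.08410501]
[0.33876644 0.29168479 0.01013435] [0.66592223 0.51072762 0.09007954]
side0 116 [0.33030542 0.27868632 0.07801548] [0.5099339  0.37560316 0.09142454] [0.48275327 0.34464524 0.08489971]
[0.31342498 0.10621051 0.01000419] [0.66418747 0.63164412 0.09142454]
```

View pics/crop_scene0.png

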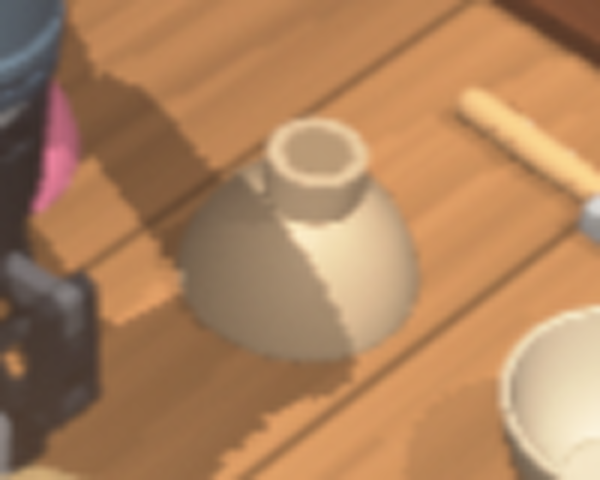

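View pics/crop_side0.png

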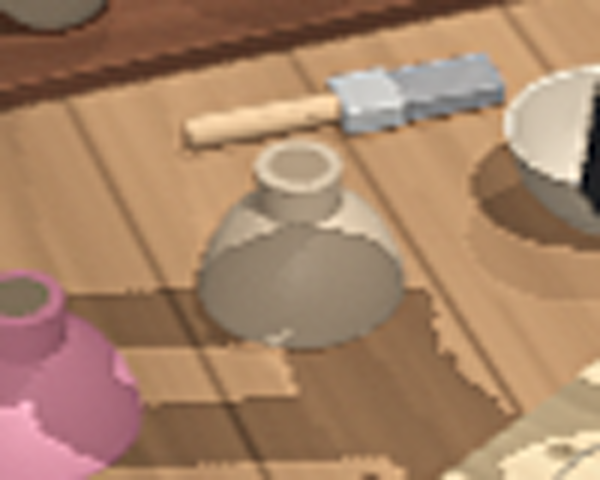

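The crops confirm that the bowl is beige and upside down. Its foot rim is centred near scene (401,178) and side (287,180).

```bash
python3 - <<'E'
from h import *
for n,c,e in(("scene0",(400.8,178.5),(388,120)),("side0",(286.8,179.7),(240,202))):
    p,d,po,k=load(n)
    print(n,plane([c],po,k,.084).round(4), "pink",plane([e],po,k,.084).round(3))
p,d,po,k=load("side0"); print("pink2 side",plane([(212,163)],po,k,.084).round(3))
P=pts(d,po,k,np.ones(d.shape,bool))
for n,px in(("rib",(450,388)),("upb",(337,178)),("jar",(376,343)),("brush",(295,170))): print(n,plane([px],po,k,.03).round(3))
def tcp(th,gap,piv=np.array([.604,-.035]),bx=.145):
    d=np.array([-np.sin(th),np.cos(th)]);n=np.array([-np.cos(th),-np.sin(th)])
    return piv+bx*d+(.09+.0145+gap)*n
for th,g in((.45,.02),(.45,.003),(.4,.0),(.3,0),(.2,0),(.1,0),(0,0),(-.05,0)): print(th,tcp(th,g).round(4))
E
```

```text
scene0 [[0.4899 0.3494 0.084 ]] pink [[0.282 0.524 0.084]]
side0 [[0.4879 0.3467 0.084 ]] pink [[0.31  0.287 0.084]]
pink2 side [[0.279 0.533 0.084]]
rib [[ 0.587 -0.493  0.03 ]]
upb [[0.682 0.364 0.03 ]]
jar [[ 0.485 -0.317  0.03 ]]
brush [[0.56  0.464 0.03 ]]
0.45 [0.4288 0.0414]
0.45 [0.4441 0.0488]
0.4 [0.4513 0.0579]
0.3 [0.4613 0.0726]
0.2 [0.4728 0.0863]
0.1 [0.4855 0.0988]
0 [0.4995 0.11  ]
-0.05 [0.5069 0.115 ]
```

```bash
python3 -m creep '{"hand":[0,0,0,0,0,0,0,0],"travel":[[20,-50,0],[39,-100,0],[39,-151,0],[39,-151,50],[39,-151,100],[39,-151,130],[39,-151,130],[39,-151,130]],"twist":[-0.15,-0.3,-0.45,-0.45,-0.45,-0.45,-0.45,-0.45]}' 40; python3 - <<'E'
from workcell import manip
import cv2,numpy as np
print(manip.sense())
for n in ["wrist","side"]:
    i=manip.camera_info(n)
    p,d=manip.capture(n); cv2.imwrite(f"pics/{n}1.png",p[:,:,::-1]); np.savez(f"{n}1.npz",p=p,d=d,pose=i["pose"],k=[i[k] for k in("fx","fy","cx","cy")])
E
```

```text
time_s: 1.15
position: [0.4249, 0.0389, 0.1024]
tcp_rot: [3.141, 0.001, 2.021]
ft_force: [0.5, -0.1, 0.2]
width: -0.0001
{'time_s': 1.15, 'joint_positions': array([-1.88533550e-01,  1.36574343e-02,  2.07824956e+00,  3.02550487e-05,
        1.04837705e+00, -6.38565306e-01]), 'qd': array([ 0.00065404, -0.01515031, -0.01143991, -0.00133325, -0.00389046,
        0.00028294]), 'joint_efforts': array([ 2.14475283e-02, -2.89988852e+01, -2.82277912e+01, -1.04174047e-03,
        5.32087719e-02, -8.66746427e-05]), 'position': array([0.42485848, 0.03887075, 0.10236752]), 'tcp_rot': array([3.14052626e+00, 7.58919047e-04, 2.02081260e+00]), 'ft_force': array([ 0.52462374, -0.05565151,  0.19367773]), 'moment': array([ 0.03716125, -0.04298514, -0.04770804]), 'width': -8.76047897976801e-05}
```

View pics/wrist1.png

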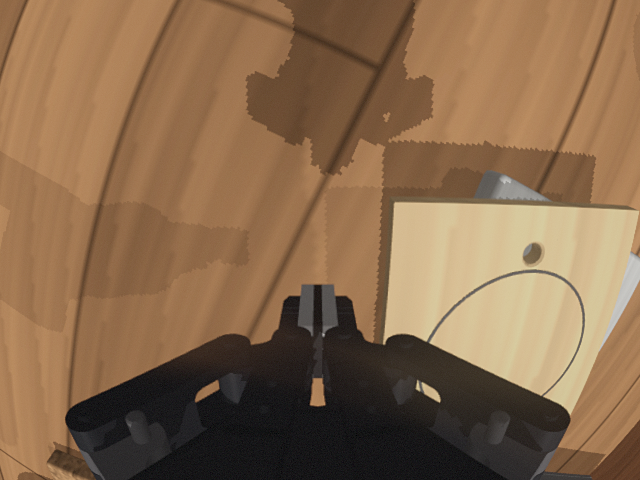

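View pics/side1.png

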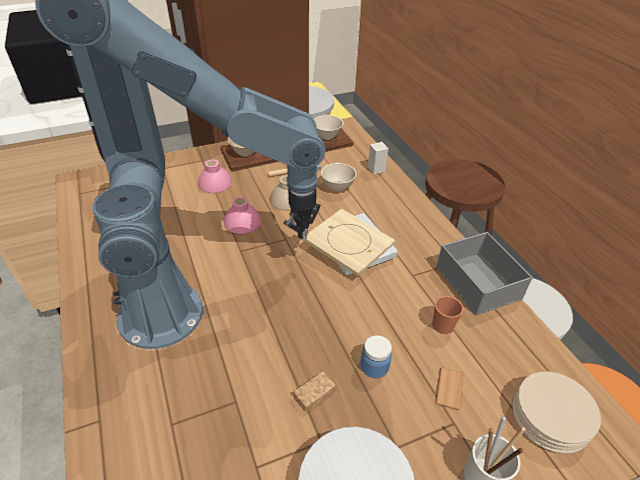

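The wrist view shows the closed fingertips at (318,310), left of the bat. The bat's side edge at x≈388 px runs parallel to the tool. The side view shows the area clear. Descending and approaching.

```bash
python3 -m creep '{"hand":[0,0,0,0,0,0,0],"travel":[[0,0,30],[0,0,54],[0,0,54],[0,10,54],[0,16,54],[0,20,54],[0,20,54]],"twist":[0,0,0,0,0,0,0]}'; python3 - <<'E'
from workcell import manip
import cv2,numpy as np
for n in ["wrist"]:
    i=manip.camera_info(n)
    p,d=manip.capture(n); cv2.imwrite(f"pics/{n}2.png",p[200:,:,::-1])
E
```

```text
time_s: 2.12
position: [0.4425, 0.0479, 0.0476]
tcp_rot: [3.141, 0.0, 2.021]
ft_force: [-0.4, 0.5, 1.0]
width: -0.0001
```

View pics/wrist2.png

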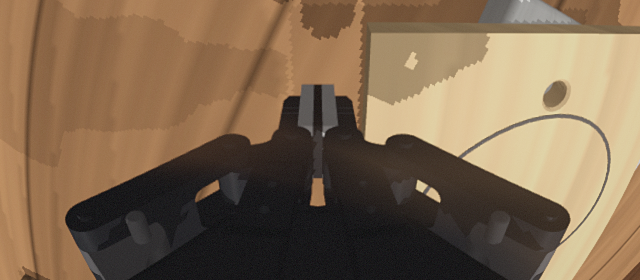

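The fingertip's right edge is at about x=335 px and the bat edge at about 366 px, so the gap is roughly 5–14 mm. Closing it slowly while watching the force.

```bash
python3 -m creep '{"hand":[0,0,0,0],"travel":[[0,2,0],[0,4,0],[0,5,0],[0,5,0]],"twist":[0,0,0,0]}';python3 -m creep '{"hand":[0,0,0,0],"travel":[[0,1,0],[0,2,0],[0,3,0],[0,3,0]],"twist":[0,0,0,0]}';python3 -m creep '{"hand":[0,0,0,0],"travel":[[0,1,0],[0,2,0],[0,3,0],[0,3,0]],"twist":[0,0,0,0]}'
```

```text
time_s: 2.68
position: [0.4466, 0.0499, 0.0473]
tcp_rot: [3.142, 0.0, 2.021]
ft_force: [-0.7, 0.2, 0.2]
width: 0.0
time_s: 3.18
position: [0.4489, 0.0512, 0.0471]
tcp_rot: [-3.141, -0.0, 2.021]
ft_force: [-1.2, -0.6, 1.4]
width: 0.0
time_s: 3.68
position: [0.4509, 0.0528, 0.0469]
tcp_rot: [-3.14, -0.001, 2.021]
ft_force: [-5.8, 0.0, 1.4]
width: -0.0
```

Contact at about 5 N. Now swinging along the arc about the pivot: δ rad gives a twist of +δ and a travel of (0.146c+0.0997s−0.146, 0.146s−0.0997c+0.0997).

```bash
python3 -m creep '{"hand":[0,0,0,0,0,0],"travel":[[1,1.5,0],[2,2.9,0],[3,4.4,0],[3.9,5.9,0],[4.8,7.4,0],[5.7,8.9,0]],"twist":[0.01,0.02,0.03,0.04,0.05,0.06]}'
```

```text
time_s: 4.42
position: [0.4563, 0.0619, 0.0469]
tcp_rot: [-3.139, -0.001, 1.961]
ft_force: [-5.6, 0.9, 3.3]
width: -0.0
```

```bash
python3 - <<'E'
from workcell import manip
import cv2,numpy as np
for n in ["wrist"]:
    i=manip.camera_info(n)
    p,d=manip.capture(n); cv2.imwrite(f"pics/{n}3.png",p[200:,:,::-1])
print(manip.sense()["ft_force"],manip.sense()["position"])
E
```

```text
[-4.79267005  1.15781693  1.58780933] [0.45646335 0.06201762 0.04690694]
```

View pics/wrist3.png

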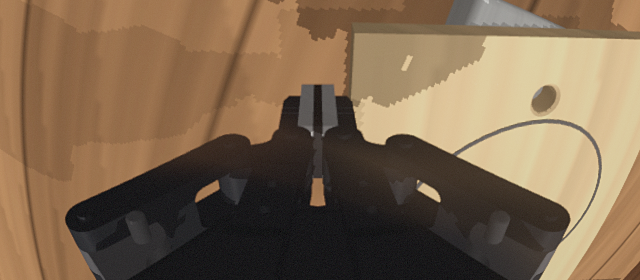

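The fingertip now touches the bat edge at (350,100) and the bat follows, with a steady force of about 5 N. Continuing.

```bash
python3 -m creep '{"hand":[0,0,0,0,0,0,0,0],"travel":[[1,1.5,0],[2,2.9,0],[3,4.4,0],[3.9,5.9,0],[4.8,7.4,0],[5.7,8.9,0],[6.6,10.4,0],[7.5,12,0]],"twist":[0.01,0.02,0.03,0.04,0.05,0.06,0.07,0.08]}'
python3 -m creep '{"hand":[0,0,0,0,0,0,0,0],"travel":[[0.5,0.7,0],[1,1.5,0],[1.5,2.2,0],[2,2.9,0],[2.5,3.6,0],[3,4.4,0],[3.4,5.1,0],[3.9,5.9,0]],"twist":[0.005,0.01,0.015,0.02,0.025,0.03,0.035,0.04]}'
```

```text
time_s: 5.48
position: [0.4645, 0.0735, 0.0469]
tcp_rot: [-3.139, -0.001, 1.881]
ft_force: [-6.0, 0.7, 1.6]
width: -0.0001
time_s: 6.48
position: [0.4689, 0.079, 0.0469]
tcp_rot: [-3.139, -0.001, 1.841]
ft_force: [-6.1, 1.1, 3.0]
width: 0.0
```

```bash
python3 -m creep '{"hand":[0,0,0,0,0,0,0,0],"travel":[[0.5,0.7,0],[1,1.5,0],[1.5,2.2,0],[2,2.9,0],[2.5,3.6,0],[3,4.4,0],[3.4,5.1,0],[3.9,5.9,0]],"twist":[0.005,0.01,0.015,0.02,0.025,0.03,0.035,0.04]}'
python3 -m creep '{"hand":[0,0,0,0],"travel":[[0.5,0.7,0],[1,1.5,0],[1.5,2.2,0],[2,2.9,0]],"twist":[0.005,0.01,0.015,0.02]}'
```

```text
time_s: 7.48
position: [0.4736, 0.0843, 0.0469]
tcp_rot: [-3.139, -0.001, 1.801]
ft_force: [-6.0, 0.5, 3.1]
width: -0.0001
time_s: 7.98
position: [0.476, 0.087, 0.0469]
tcp_rot: [-3.139, -0.001, 1.781]
ft_force: [-5.0, 1.0, 2.6]
width: 0.0005
```

```bash
python3 -m creep '{"hand":[0,0,0,0],"travel":[[0.5,0.7,0],[1,1.5,0],[1.5,2.2,0],[2,2.9,0]],"twist":[0.005,0.01,0.015,0.02]}'
```

```text
time_s: 8.48
position: [0.4785, 0.0895, 0.047]
tcp_rot: [-3.139, -0.001, 1.761]
ft_force: [-5.8, 0.8, 3.1]
width: 0.0001
```

```bash
python3 -m creep '{"hand":[0,0,0,0],"travel":[[0.5,0.7,0],[1,1.5,0],[1.5,2.2,0],[2,2.9,0]],"twist":[0.005,0.01,0.015,0.02]}'
```

```text
time_s: 8.98
position: [0.481, 0.0921, 0.047]
tcp_rot: [-3.139, -0.001, 1.741]
ft_force: [-5.2, 1.3, 3.0]
width: 0.0001
```

```bash
python3 -m creep '{"hand":[0,0,0],"travel":[[0.4,0.5,0],[0.7,1,0],[1,1.5,0]],"twist":[0.003,0.007,0.01]}'
```

```text
time_s: 9.35
position: [0.4823, 0.0933, 0.047]
tcp_rot: [-3.14, -0.001, 1.731]
ft_force: [-6.4, 0.8, 2.2]
width: 0.0002
```

```bash
python3 -m creep '{"hand":[0,0,0],"travel":[[0.4,0.5,0],[0.7,1,0],[1,1.5,0]],"twist":[0.003,0.007,0.01]}'
```

```text
time_s: 9.72
position: [0.4837, 0.0947, 0.047]
tcp_rot: [-3.14, -0.001, 1.721]
ft_force: [-5.1, 2.4, 1.8]
width: -0.0001
```

```bash
python3 -m creep '{"hand":[0,0,0],"travel":[[0.4,0.5,0],[0.7,1,0],[1,1.5,0]],"twist":[0.003,0.007,0.01]}'
```

```text
time_s: 10.1
position: [0.4871, 0.0951, 0.0477]
tcp_rot: [3.139, 0.001, 1.711]
ft_force: [-1.0, -0.5, 0.8]
width: 0.0
```

```bash
python3 -m creep '{"hand":[0,0,0],"travel":[[0.4,0.5,0],[0.7,1,0],[1,1.5,0]],"twist":[0.003,0.007,0.01]}'
```

```text
time_s: 10.48
position: [0.4876, 0.0964, 0.0474]
tcp_rot: [3.141, 0.0, 1.7]
ft_force: [0.3, -0.1, 0.4]
width: 0.0001
```

The force vanished, so the bat may have dropped. Looking before going further.

```bash
python3 - <<'E'
from workcell import manip
import cv2,numpy as np
from h import *
for n in ["wrist","side"]:
    i=manip.camera_info(n)
    p,d=manip.capture(n); cv2.imwrite(f"pics/{n}4.png",p[:,:,::-1]); np.savez(f"{n}4.npz",p=p,d=d,pose=i["pose"],k=[i[k] for k in("fx","fy","cx","cy")])
    if n=="side":
        cv2.imwrite("pics/side4c.png",cv2.resize(p[190:290,280:420],None,fx=5,fy=5,interpolation=cv2.INTER_CUBIC)[:,:,::-1])
E
```

```text
(no output)
```

View pics/wrist4.png

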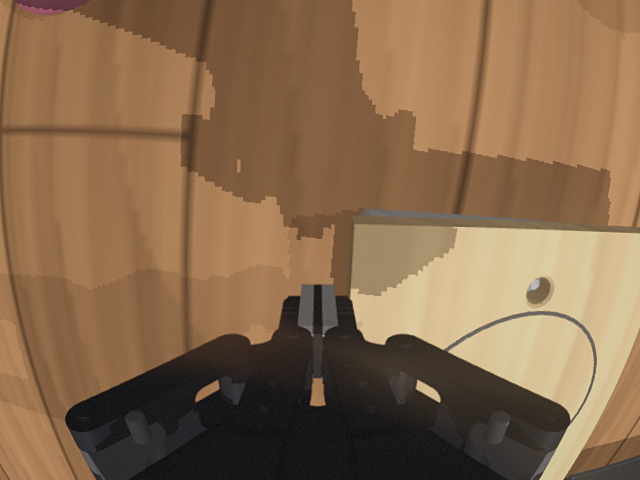

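View pics/side4c.png

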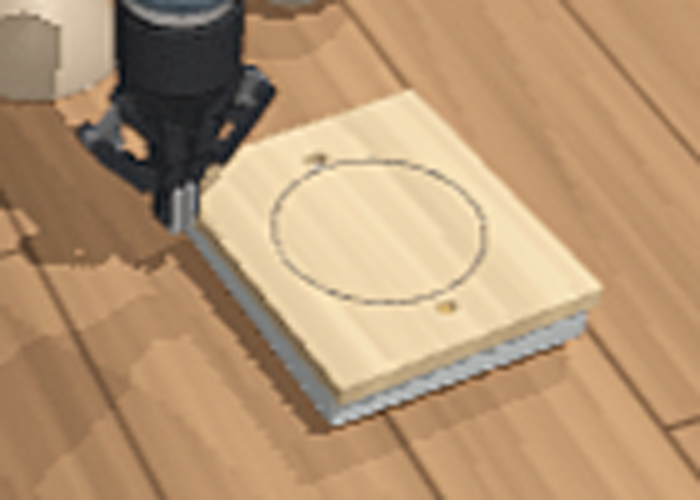

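The bat looks flush on the stand in the side crop, square with it, with the edges parallel. The finger is beside its corner at (180,220). Backing off, then checking from above.

```bash
python3 -m creep '{"hand":[0,0,0,0,0.5,1,1,1,1,1],"travel":[[0,-5,0],[0,-15,0],[0,-25,0],[0,-25,-50],[0,-25,-100],[0,-25,-150],[-50,25,-183],[-106,74,-183],[-106,74,-183],[-106,74,-183]],"twist":[0,0,0,0,0,0,0.1,0.13,0.13,0.13]}'
python3 - <<'E'
from workcell import manip
import cv2,numpy as np
for n in ["wrist","scene"]:
    i=manip.camera_info(n)
    p,d=manip.capture(n); cv2.imwrite(f"pics/{n}5.png",p[:,:,::-1]); np.savez(f"{n}5.npz",p=p,d=d,pose=i["pose"],k=[i[k] for k in("fx","fy","cx","cy")])
E
```

```text
time_s: 11.82
position: [0.5747, -0.0005, 0.2299]
tcp_rot: [-3.141, -0.0, 1.569]
ft_force: [-0.8, 0.4, 0.2]
width: 0.0852
```

View pics/wrist5.png

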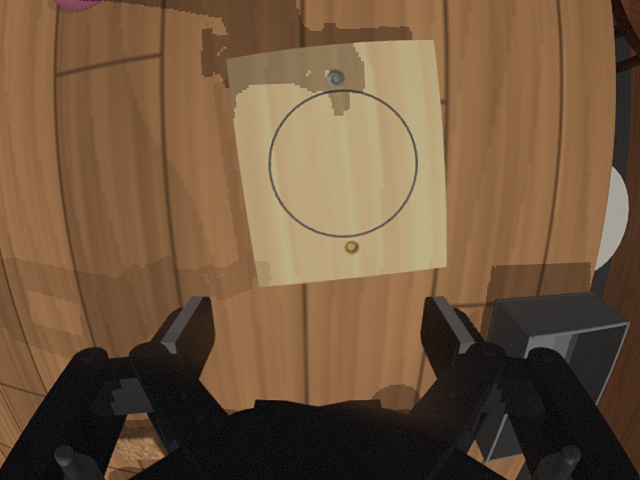

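The bat now covers the stand, with its far hole at (335,78) and pin tip visible in it. The ring is centred near (343,163) and the pivot is at (351,247). Checking flatness from the depth and fitting the ring.

```bash
cat > ring.py <<'E'
from h import *
import sys
p,d,po,k=load(sys.argv[1]); x0,y0,x1,y1=map(int,sys.argv[2:6]); zt=.054
v,u=np.mgrid[y0:y1,x0:x1]; v=v.ravel();u=u.ravel()
dd=d[v,u]; ok=dd>0
R=ray(np.c_[u,v],np.eye(4),k,True); 
W=(R/(-R[:,2:3])*dd[:,None])@po[:3,:3].T+po[:3,3]
W=W[ok]; s=abs(W[:,2]-.055)<.012; W=W[s]
A=np.c_[W[:,:2]-W[:,:2].mean(0),np.ones(len(W))]; c=np.linalg.lstsq(A,W[:,2],rcond=None)[0]
print("plane slopes",c[:2].round(4),"mean z",c[2].round(4),W[:,:2].mean(0).round(3))
g=cv2.cvtColor(p,cv2.COLOR_RGB2GRAY)
bh=cv2.morphologyEx(g,cv2.MORPH_BLACKHAT,np.ones((9,9),np.uint8))
m=np.zeros_like(g); m[y0:y1,x0:x1]=(bh[y0:y1,x0:x1]>25)*255
n,l,st,ce=cv2.connectedComponentsWithStats(m,connectivity=8)
i=1+np.argmax(st[1:,2]*st[1:,3]); vv,uu=np.nonzero(l==i); print("bbox",st[i])
X=plane(np.c_[uu,vv],po,k,zt,True)
B=np.c_[2*X[:,:2],np.ones(len(X))]; s=np.linalg.lstsq(B,(X[:,:2]**2).sum(1),rcond=None)[0]
r=np.sqrt(s[2]+s[0]**2+s[1]**2); res=np.hypot(X[:,0]-s[0],X[:,1]-s[1])-r
print("ring",s[:2].round(4),"diam",2*r,"rms",res.std())
E
python3 ring.py wrist5 240 60 440 270
python3 - <<'E'
from h import *
p,d,po,k=load("wrist5"); print(plane([(351,247),(335,78)],po,k,[.052,.054],True).round(4))
print("edges",plane([(228,58),(433,40),(446,266),(262,286)],po,k,.054,True).round(4))
E
```

```text
plane slopes [ 0.0001 -0.0007] mean z 0.0546 [0.595 0.04 ]
bbox [ 268   89  150  149 1328]
ring [0.5963 0.0398] diam 0.1284412528927761 rms 0.0007598914800817905
[[ 0.6043 -0.0355  0.052 ]
 [ 0.5886  0.1145  0.054 ]]
edges [[ 0.4973  0.1351  0.054 ]
 [ 0.6745  0.1536  0.054 ]
 [ 0.6973 -0.0548  0.054 ]
 [ 0.521  -0.0739  0.054 ]]
```

Step 1 is confirmed: plane slopes are under 0.001, the top is at 0.0546, and the ring is at (0.5963, 0.0398) with diameter 128.4 mm. The midpoint of the two holes agrees. Now going to look at the bowl.

```bash
python3 -m creep '{"hand":[1,1,1,1,1,1,1,1],"travel":[[55,-15,-10],[110,-35,-10],[165,-55,-10],[220,-70,-10],[270,-86,-10],[270,-86,-10],[270,-86,-10],[270,-86,-10]],"twist":[0,0,0,0,0,0,0,0]}'
python3 - <<'E'
from workcell import manip
import cv2,numpy as np
for n in ["wrist"]:
    i=manip.camera_info(n)
    p,d=manip.capture(n); cv2.imwrite(f"pics/{n}6.png",p[:,:,::-1]); np.savez(f"{n}6.npz",p=p,d=d,pose=i["pose"],k=[i[k] for k in("fx","fy","cx","cy")])
E
```

```text
time_s: 12.92
position: [0.4884, 0.2699, 0.2402]
tcp_rot: [-3.141, 0.0, 1.57]
ft_force: [0.2, 0.5, 0.4]
width: 0.0852
```

View pics/wrist6.png

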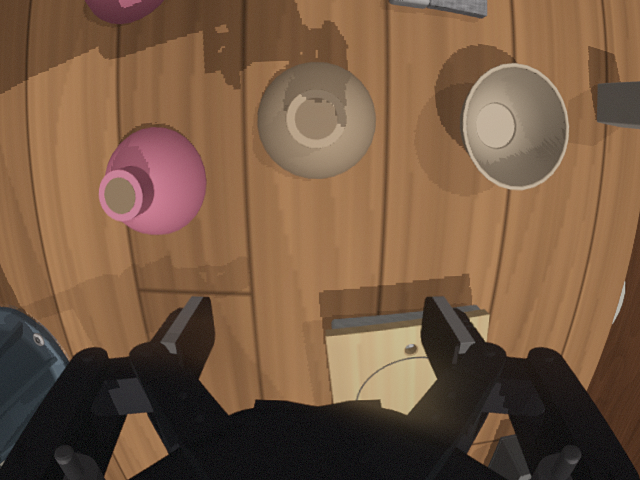

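The wrist view shows the beige bowl with its foot centred at (316.5,119), spanning x 287–346, and its outline spanning x 257–376 and y 62–178. The pink one at (150,185) and the upright bowl at (516,125) are well clear.

```bash
python3 - <<'E'
from h import *
p,d,po,k=load("wrist6")
c=plane([(316.5,119.3),(287,119),(346,119),(316,90),(316,149)],po,k,.084,True);print(c.round(4))
e=plane([(257,120),(376,120),(316,62),(316,178)],po,k,.0,True);print(e.round(4))
# foot rim by depth
v,u=np.mgrid[80:160,270:365]; v=v.ravel();u=u.ravel()
R=ray(np.c_[u,v],np.eye(4),k,True); W=(R/(-R[:,2:3])*d[v,u][:,None])@po[:3,:3].T+po[:3,3]
t=W[(W[:,2]>.079)&(W[:,2]<.09)]; print(len(t),t.min(0).round(4),t.max(0).round(4)); (cx,cy),r=cv2.minEnclosingCircle(t[:,:2].astype(np.float32)); print(cx,cy,r)
rr=np.hypot(W[:,0]-cx,W[:,1]-cy)
for z in(.03,.04,.05,.055,.06,.07): 
    s=abs(W[:,2]-z)<.002; print(z,s.sum(),np.median(rr[s]) if s.any() else 0)
E
```

```text
[[0.4867 0.3487 0.084 ]
 [0.4633 0.3492 0.084 ]
 [0.5102 0.3491 0.084 ]
 [0.4864 0.3724 0.084 ]
 [0.4863 0.3248 0.084 ]]
[[0.4256 0.3506 0.    ]
 [0.5475 0.3505 0.    ]
 [0.4861 0.41   0.    ]
 [0.486  0.2893 0.    ]]
2796 [0.4624 0.3255 0.0815] [0.5095 0.3733 0.0876]
0.48618218302726746 0.34939223527908325 0.024275196716189384
0.03 131 0.05053949113166706
0.04 259 0.04517962524462839
0.05 1075 0.03517537371708156
0.055 1102 0.029334865878564362
0.06 20 0.02628691315770646
0.07 0 0
```

```bash
python3 -m creep '{"hand":[1,1,1,1,1,1,1,1],"travel":[[40,-1,0],[79,-2,0],[79,-2,50],[79,-2,100],[79,-2,140],[79,-2,165],[79,-2,180],[79,-2,180]],"twist":[0,0,0,0,0,0,0,0]}' 30
python3 -m creep '{"hand":[0.8,0.6,0.4,0.2,0.2,0.2,0.2,0.2],"travel":[[0,0,0],[0,0,0],[0,0,0],[0,0,0],[0,0,0],[0,0,0],[0,0,0],[0,0,0]],"twist":[0,0,0,0,0,0,0,0]}' 30
python3 - <<'E'
from workcell import manip
import cv2
p,d=manip.capture("side"); cv2.imwrite("pics/side7.png",cv2.resize(p[130:240,220:360],None,fx=5,fy=5,interpolation=cv2.INTER_CUBIC)[:,:,::-1])
E
```

```text
time_s: 13.98
position: [0.4863, 0.349, 0.0594]
tcp_rot: [-3.14, 0.001, 1.57]
ft_force: [0.6, 0.6, 0.2]
width: 0.0854
time_s: 14.98
position: [0.4874, 0.3503, 0.062]
tcp_rot: [3.139, -0.001, 1.571]
ft_force: [-0.9, -1.0, 7.3]
width: 0.0468
```

View pics/side7.png

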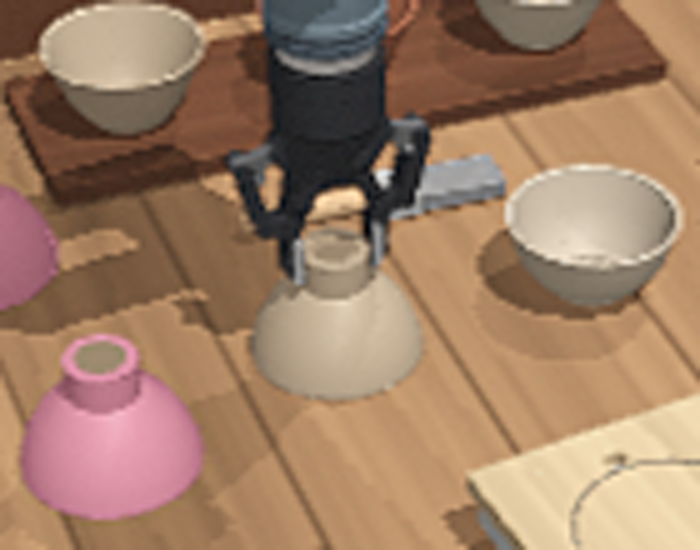

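The fingers grip the foot, with an opening of 46.8 mm. Lifting.

```bash
python3 -m creep '{"hand":[0.2,0.2,0.2,0.2,0.2,0.2,0.2,0.2],"travel":[[0,0,-5],[0,0,-15],[0,0,-45],[0,0,-85],[0,0,-125],[0,0,-130],[0,0,-130],[0,0,-130]],"twist":[0,0,0,0,0,0,0,0]}' 40
python3 - <<'E'
from workcell import manip
import cv2
p,d=manip.capture("side"); cv2.imwrite("pics/side8.png",cv2.resize(p[80:240,220:400],None,fx=4,fy=4,interpolation=cv2.INTER_CUBIC)[:,:,::-1])
E
```

```text
time_s: 16.02
position: [0.4851, 0.3492, 0.1878]
tcp_rot: [-3.138, 0.002, 1.571]
ft_force: [0.0, 0.5, -5.0]
width: 0.0464
```

View pics/side8.png

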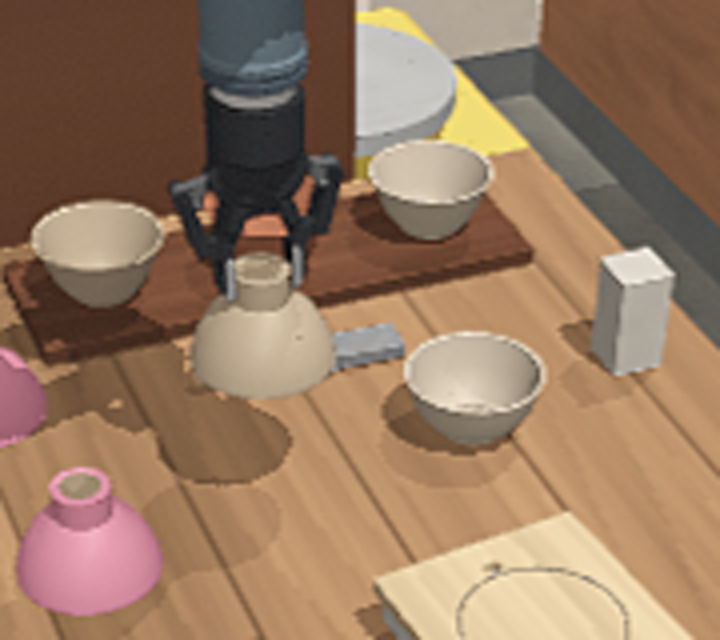

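The bowl is held upright and clear of everything. Carrying it over the ring.

```bash
python3 -m creep '{"hand":[0.2,0.2,0.2,0.2,0.2,0.2,0.2,0.2,0.2,0.2,0.2,0.2],"travel":[[-20,7,0],[-55,20,0],[-95,34,0],[-135,48,0],[-175,63,0],[-215,77,0],[-255,92,0],[-285,102,0],[-302,109,0],[-309,111,0],[-309,111,0],[-309,111,0]],"twist":[0,0,0,0,0,0,0,0,0,0,0,0]}'
python3 -m creep '{"hand":[0.2,0.2,0.2,0.2,0.2,0.2,0.2],"travel":[[0,0,10],[0,0,25],[0,0,40],[0,0,50],[0,0,56],[0,0,58],[0,0,58]],"twist":[0,0,0,0,0,0,0]}'
python3 - <<'E'
from workcell import manip
import cv2,numpy as np
for n in ["wrist","side"]:
    p,d=manip.capture(n); cv2.imwrite(f"pics/{n}9.png",p[:,:,::-1])
cv2.imwrite("pics/side9c.png",cv2.resize(p[150:290,280:440],None,fx=5,fy=4.2,interpolation=cv2.INTER_CUBIC)[:,:,::-1])
print(manip.sense()["position"],manip.sense()["ft_force"])
E
```

```text
time_s: 17.58
position: [0.5971, 0.042, 0.1902]
tcp_rot: [-3.141, -0.0, 1.572]
ft_force: [0.0, -0.6, -3.6]
width: 0.0468
time_s: 18.45
position: [0.5977, 0.0408, 0.1325]
tcp_rot: [3.141, 0.0, 1.571]
ft_force: [0.1, -0.1, -4.2]
width: 0.0468
[0.59785522 0.04082788 0.13282481] [ 0.19241175  0.60449141 -4.11097908]
```

View pics/wrist9.png

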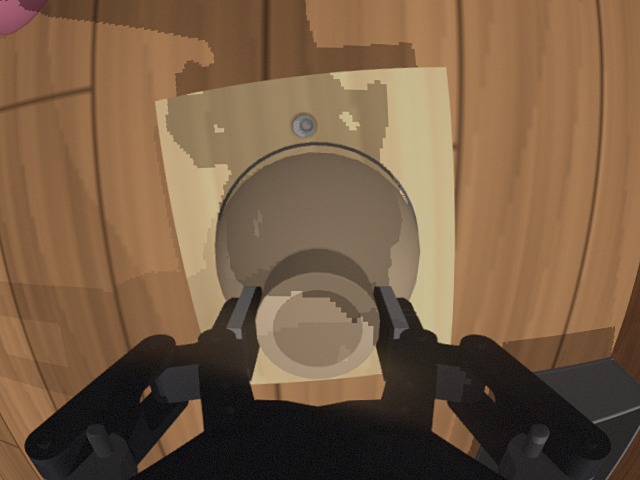

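View pics/side9c.png

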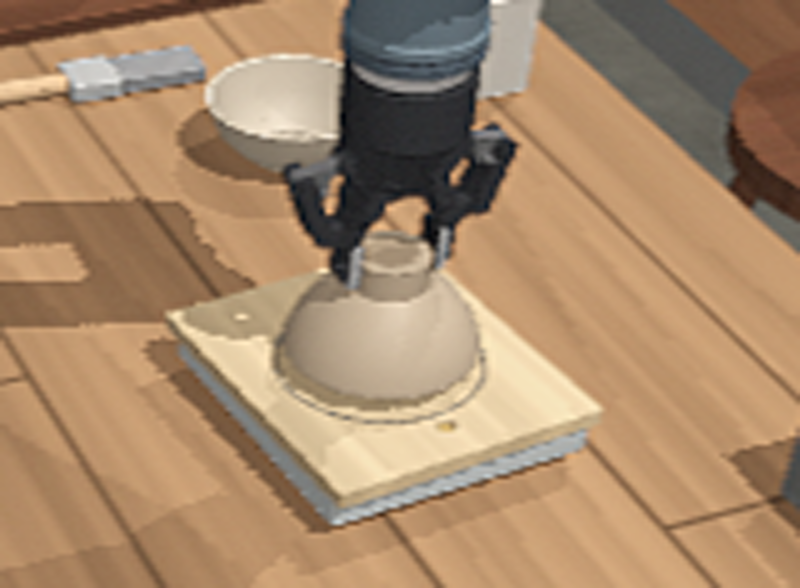

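The bowl hovers above the ring. The ring arc peeks out evenly around the outline in the wrist view, x 216–420. Lowering slowly.

```bash
python3 -m creep '{"hand":[0.2,0.2,0.2,0.2,0.2,0.2],"travel":[[0,-1,4],[-1,-1,8],[-1,-1,11],[-1,-1,13],[-1,-1,13],[-1,-1,13]],"twist":[0,0,0,0,0,0]}'
python3 -m creep '{"hand":[0.2,0.2,0.2],"travel":[[0,0,0.7],[0,0,1.4],[0,0,2]],"twist":[0,0,0]}'
```

```text
time_s: 19.3
position: [0.5966, 0.0399, 0.1194]
tcp_rot: [3.141, 0.0, 1.571]
ft_force: [0.2, 0.1, -2.8]
width: 0.0467
time_s: 19.68
position: [0.5965, 0.0399, 0.1173]
tcp_rot: [-3.142, -0.0, 1.571]
ft_force: [-0.2, -0.7, -3.6]
width: 0.047
```

```bash
python3 -m creep '{"hand":[0.2,0.2,0.2],"travel":[[0,0,0.5],[0,0,1],[0,0,1.5]],"twist":[0,0,0]}'
```

```text
time_s: 20.05
position: [0.5964, 0.0398, 0.1162]
tcp_rot: [-3.141, 0.0, 1.571]
ft_force: [-3.4, 0.7, 2.0]
width: 0.0468
```

The force reversed from −3.6 to +2 N, so the bowl rests on the bat. Releasing.

```bash
python3 -m creep '{"hand":[0.57,0.6,0.7,0.85,1,1,1],"travel":[[0,0,0],[0,0,0],[0,0,0],[0,0,0],[0,0,0],[0,0,0],[0,0,0]],"twist":[0,0,0,0,0,0,0]}'
python3 -m creep '{"hand":[1,1,1,1,1,1,1,1,1],"travel":[[0,0,-10],[0,0,-30],[0,0,-60],[0,0,-100],[-30,-20,-130],[-60,-30,-130],[-60,-30,-130],[-60,-30,-130],[-60,-30,-130]],"twist":[0,0,0,0,0,0,0,0,0]}'
python3 - <<'E'
from workcell import manip
import cv2,numpy as np
for n in ["wrist","side","scene"]:
    i=manip.camera_info(n)
    p,d=manip.capture(n); cv2.imwrite(f"pics/{n}10.png",p[:,:,::-1]); np.savez(f"{n}10.npz",p=p,d=d,pose=i["pose"],k=[i[k] for k in("fx","fy","cx","cy")])
    if n=="side": cv2.imwrite("pics/side10c.png",cv2.resize(p[150:290,280:440],None,fx=5,fy=4.2,interpolation=cv2.INTER_CUBIC)[:,:,::-1])
E
```

```text
time_s: 20.92
position: [0.5965, 0.0399, 0.1158]
tcp_rot: [-3.142, -0.0, 1.571]
ft_force: [0.2, 0.6, 0.1]
width: 0.0852
time_s: 22.05
position: [0.5666, -0.0193, 0.2458]
tcp_rot: [-3.141, -0.0, 1.572]
ft_force: [-0.0, 0.3, 0.7]
width: 0.0852
```

View pics/wrist10.png

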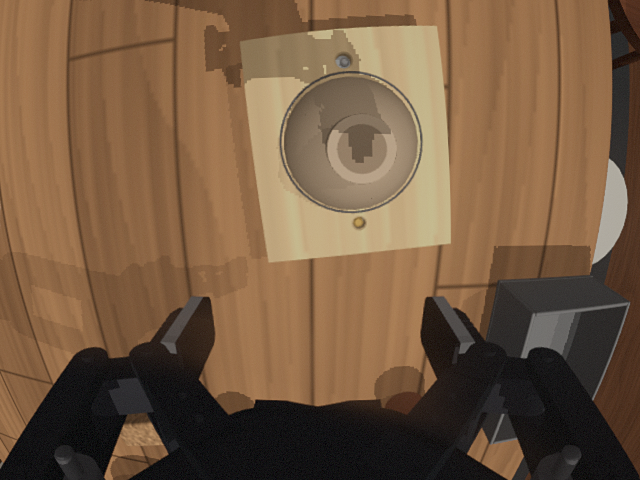

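View pics/side10c.png

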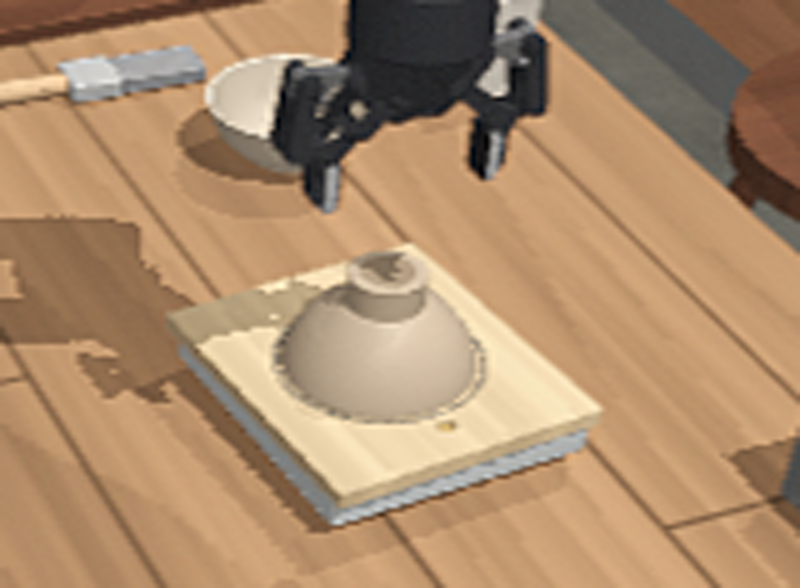

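View pics/scene10.png

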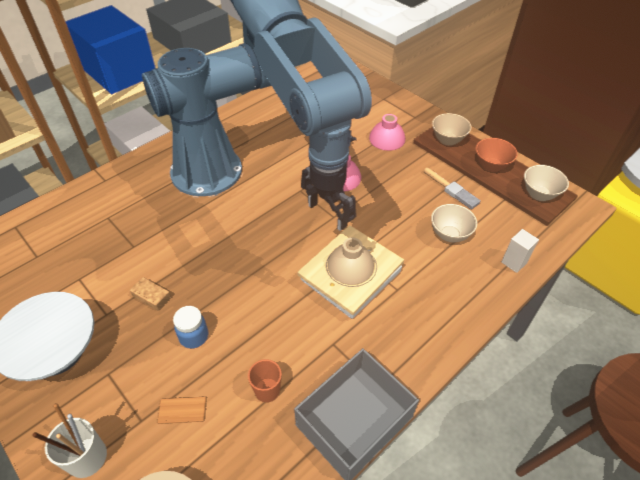

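The bowl sits inside the ring with an even margin, its outline spanning x 283–420. The bat covers the stand and the bystanders are unmoved. One last numeric check.

```bash
python3 - <<'E'
from h import *
p,d,po,k=load("wrist10")
print(plane([(361.5,148.5)],po,k,.138,True).round(4),"hole,pivot",plane([(343.5,61),(359.5,222.5)],po,k,.054,True).round(4))
v,u=np.mgrid[30:240,260:445]; v=v.ravel();u=u.ravel()
R=ray(np.c_[u,v],np.eye(4),k,True); W=(R/(-R[:,2:3])*d[v,u][:,None])@po[:3,:3].T+po[:3,3]
t=W[(W[:,2]>.132)&(W[:,2]<.145)]; print(t.mean(0),cv2.minEnclosingCircle(t[:,:2].astype(np.float32)))
t=W[abs(W[:,2]-.054)<.005]; A=np.c_[t[:,:2]-t[:,:2].mean(0),np.ones(len(t))]; print("bat plane",np.linalg.lstsq(A,t[:,2],rcond=None)[0])
E
```

```text
[[0.5952 0.0392 0.138 ]] hole,pivot [[ 0.5885  0.1137  0.054 ]
 [ 0.6051 -0.0347  0.054 ]]
[0.5950224  0.03940892 0.13880847] ((0.5954801440238953, 0.039146192371845245), 0.024226190522313118)
bat plane [ 0.00024442 -0.00030972  0.05463033]
```

```bash
python3 -c "
from workcell import manip
print(manip.close_job())"
```

```text
the job is handed in; nothing more can be done
None
```

The bat is seated on both pins and the bowl stands upside down in the circle. I handed the job in at about 22 s of the 59 s allowed; no verdict was reported.

- **Bat:** I pushed its +y side near the free corner with closed fingers, following the arc about the pivot, at about 6 N in the readings after each step. The force then vanished, and the pictures showed the bat had dropped over the locating pin. The last depth check gave a flat top (slopes under 0.001) at 0.0546 m, against 0.054 m expected. It sits about 0.03 rad from square with the stand.
- **Bowl:** I gripped it by the foot and set it down with about 2 N registered at touch-down. Its foot now measures (0.595, 0.039) and the ring centre (0.596, 0.040), so it is within about 1.5 mm of centre. The foot top is at 0.139 m, against 0.138 m expected.
- **Surroundings:** The bystanders and the pink look-alikes stand where they were in the pictures, and the gripper was clear of everything at hand-in.

Nothing failed. The only disagreement was that the camera views placed the bowl's starting position 2–3 mm apart, within the calibration error.

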